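# Load the wax warmer and light it

## Robot

A 6-joint arm with a two-finger parallel gripper is mounted at the origin on the work surface. World frame = base frame: x ahead of the robot, y to its left, z up, the work surface at z = 0. Lengths are in m, angles in degrees, forces in N, time in s.
With the tool pointing down it reaches from about 0.4 to 0.825 m from the base axis. Payload 7 kg.
Tool frame: the origin (TCP) lies on the centre line of the jaws, within the pads' length; the fingertips stand 19 mm ahead of it and the grasp point (between the pads) is the TCP (env.tip_reach is the distance from the TCP to the fingertips, in m); x points along the fingers, y is the direction in which the jaws open and shut, and the axes are right-handed (so a half turn about x gives the same grasp; the last joint's range is limited). The gripper opens to 88 mm and grips with 3 to 60 N. Pads are 19 mm wide; open, the fingers measure 130 mm over their backs; the gripper's body (78 mm by 193 mm) begins 47 mm behind the grasp point.
Start: joints at [-59.295, 20.546, 0.682, 0, -70.136, -16.507], TCP at [0.166, -0.654, 0.246] pointing down, gripper open.
Joint ranges: [-176.03, 176.03], [-82.01, 121.73], [-58.28, 71.71], [-173.87, 95.51], [-174.79, -0.11], [-173.66, 173.66]. Speed limits (degrees/s): [136.94, 136.94, 172.46, 180, 180, 180].

## Interface

Orientations are given as [roll, pitch, yaw] about the fixed x, y, z axes, in that order (R = Rz(yaw) Ry(pitch) Rx(roll)).
In Python, from station import env gives the robot as it stands.
- The arm moves only by the shell command python3 -m crank 'ROWS' [FORCE]. ROWS is JSON, one flat list of numbers, 7 for each row, row after row: the shift along the tool's x, y, z in units of 50 mm (1.0 is 50 mm), then the turn, a rotation vector about the tool's x, y, z in degrees, then the gripper's target within -1 to 1 (shut at 1, half-way at 0, fully open at -1). A call has 1 to 12 rows; each row shifts and turns the commanded pose from where the row before left it, along the tool's axes as they then stand; what a row does not reach is not made up. A row lasts 1/10 s, in which the tool goes at most 50 mm and 8.59 degrees, less where a joint would pass 70% of its speed; a pose out of reach is approached as far as the arm can. A call is refused whole if a number of a shift passes 1 or a number of a turn 8.59, either way. A call with a gripper value outside its range is refused whole. The fingers move at their own pace and stop on an object; FORCE is the grip in N (left out, the last holds). Time passes only in rows, so rows that do not move let the fingers close. It gives the time, the measured TCP pose, the force and the opening at its end, in the units of the state.
- env.sense(): the state, without advancing time (a new reading comes with each control period).
- env.grab_frame(name): name is "scene" or "top"; returns a dict with "color" (384x512x3 uint8, red, green, blue), "fovy" (degrees; the focal length in pixels is half the picture's height over the tangent of half this angle, whatever the lens; pixels are square), "cx", "cy" (the principal point, pixels), "xyz" and "rotation" of the camera in the world. Camera axes: x right, y down, z forward; pixel columns grow to the right and rows downward; lengths in m; the calibration is good to about 2 mm. A picture is of the moment at which its call begins. There is no depth.
- env.sign_off(): hands the job in, once; it reports no verdict.
The state is a dict: "t": time; "joint_positions": joint angles; "qvel": joint speeds; "joint_efforts": joint torques, N m; "position": TCP position; "ee_rot": TCP orientation; "contact_force": force on the tool from outside, world axes, zero at the start; "torque": the same for the moment, N m; "gripper_width": opening from 0.0 (shut) to 1.0 (fully open).
Only numpy, scipy, OpenCV 4.12 (cv2) and the standard library are available. Lean on these libraries where they do the work, as an engineer would, in place of code of your own. Each camera call takes 0.05 s, during which the arm holds its last target. There are 200 camera calls.

## Task

Load the warmer for waxing: lay all the soapstone drums from the bamboo rack on its rod rack as a pyramid, centred and lying along the rods (three in the troughs, then two saddled in the gaps, then one on top, as far as they go), setting each down without dropping it, and stand the beeswax tin wholly on the small round plate. Only once all is loaded, push the knob in, turn it anticlockwise past its safety stop to full flame and let it spring back out. Leave the other things on the bench where they are.

Things in the scene. Friction and masses are not known exactly. Their poses are not given: they have to be found in the camera images.
- drum1_mid (a point): soapstone drum (pale solid cylinder with turned bands, 60 mm diameter, 64 mm long, about 0.45 kg, lying on its side); the point is its centre, its x axis runs along the cylinder's axis (its y and z turn as it rolls). Can be gripped by its two flat ends, 64 mm apart. May be absent
- drum2_mid (a point): soapstone drum (pale solid cylinder with turned bands, 60 mm diameter, 64 mm long, about 0.45 kg, lying on its side); the point is its centre, its x axis runs along the cylinder's axis (its y and z turn as it rolls). Can be gripped by its two flat ends, 64 mm apart. May be absent
- drum3_mid (a point): soapstone drum (pale solid cylinder with turned bands, 60 mm diameter, 64 mm long, about 0.45 kg, lying on its side); the point is its centre, its x axis runs along the cylinder's axis (its y and z turn as it rolls). Can be gripped by its two flat ends, 64 mm apart. May be absent
- drum4_mid (a point): soapstone drum (pale solid cylinder with turned bands, 60 mm diameter, 64 mm long, about 0.45 kg, lying on its side); the point is its centre, its x axis runs along the cylinder's axis (its y and z turn as it rolls). Can be gripped by its two flat ends, 64 mm apart. May be absent
- drum5_mid (a point): soapstone drum (pale solid cylinder with turned bands, 60 mm diameter, 64 mm long, about 0.45 kg, lying on its side); the point is its centre, its x axis runs along the cylinder's axis (its y and z turn as it rolls). Can be gripped by its two flat ends, 64 mm apart. May be absent
- drum6_mid (a point): soapstone drum (pale solid cylinder with turned bands, 60 mm diameter, 64 mm long, about 0.45 kg, lying on its side); the point is its centre, its x axis runs along the cylinder's axis (its y and z turn as it rolls). Can be gripped by its two flat ends, 64 mm apart. May be absent
- tin_mid (a point): closed beeswax tin, dull silver, upright cylinder 64 mm diameter, 52 mm tall, about 0.18 kg; the point is its centre, 26 mm above its flat base; z up
- warmer: gas warmer, fixed: green enamelled body 280 x 400 mm, steel top 60 mm above the bench, origin at the centre of its underside, z up; in its frame the rod rack's middle is at x = 0, y = +85, the knob at x = -75, y = -120 and the wax plate at x = 65, y = -120 mm
- cradle (a point): rod rack on the warmer: four steel rods 10 mm thick, 200 mm long, 62 mm apart, so three troughs. The point is its middle at rod-axis height, 84 mm above the bench; x along the rods, z up. Troughs at y = -62, 0, +62 mm. Drum centres above the point: nested in a trough 16 mm; saddled on two of those 67.6 mm (y = -31 or +31); on top of two saddled ones 119 mm (y = 0)
- wax_plate (a point): small round black wax plate of the warmer, 110 mm diameter, 8 mm high; the point is the centre of its flat top, z up
- knob_grip (a point): black control knob on the top of the warmer, upright axis: a bar grip 50 mm long, 14 mm wide and 29 mm tall (x axis along the bar) on a round 54 mm skirt, with a white pointer line. The point lies on the axis half-way up the bar, 97 mm above the bench; the skirt's top lies 14 mm below it, the bar's top 14 mm above it. z up
- knob (a joint): angle of the control knob, rad: near 0 = off, grows anticlockwise seen from above, end stop (full flame) at 1.45. Stays where it is left. Unless the knob is pushed in by more than 5 mm, a safety catch stops it at about 0.12 rad, and it springs out again only outside 0.12 to 0.95 rad
- knob_push (a joint): how far the knob is pushed down, m: 0 = out, 0.008 = fully in; the spring needs about 5 N to start and 9 N to hold it fully in, and lifts the knob again when it is let go
- dry_rack_mid (a point): bamboo drying rack where the drums lie at first: four canes 18 mm thick and 250 mm long, 66 mm apart, on two battens; the point is its middle at the height of the cane axes, 29 mm above the bench; x along the canes. A drum lying between two canes has its centre 50 mm above the bench. Fixed
- pumice: bystander: grey pumice stone 90 x 52 x 38 mm, origin at the centre of its underside, x along its length
- bowl: bystander: white soapstone bowl, 144 mm across, 55 mm tall, origin at the centre of its underside
- stick: bystander: flat bamboo burnishing stick 250 x 22 x 10 mm, origin at the centre of its underside, x along it
- brush: bystander: wax brush lying flat, about 200 mm long, x along it
- vase: bystander: pink soapstone vase 130 mm tall, 80 mm across, origin at the centre of its underside
- abrasive: bystander: dark sanding block 110 x 65 x 30 mm, origin at the centre of its underside

How it is judged:
By the outcome, as a careful person would: the job done as asked, in the order asked, and still so for the second after the job is handed in, with the robot touching nothing.
Of drum1, drum2, drum3, drum4, drum5, drum6 only 4 to 6 are there at a start; the rules pass over those that are not, and their reading is None.
At some moment in a run one of tin may be knocked a few centimetres aside while the robot is not near it.
It also fails if it takes over 210 s, if anything falls off the work surface, if the arm or the gripper's body presses on something with over 40 N, if the wrist force passes 120 N, or if a joint passes its speed limit or range.

## Working session

There is one attempt and no reset: what is moved stays moved. The work goes in short steps, Python scripts to look and compute and a shell command to move; the robot and the scene stay as the last step left them, time stands still between calls to the robot, and variables do not carry over. Pictures are saved under pics/ and viewed, about 12 in all and at most 16, crops included, and the job is handed in when it is done.

```bash
ls; mkdir -p pics
python3 - <<'E'
from station import env
import cv2,numpy as np
print(env.sense(), env.tip_reach)
for n in("scene","top"):
    f=env.grab_frame(n); print(n,f["fovy"],f["cx"],f["cy"],f["xyz"],np.round(f["rotation"],4).tolist())
    cv2.imwrite(f"pics/{n}0.png",cv2.resize(f["color"][:,:,::-1],(800,600),interpolation=cv2.INTER_CUBIC))
E
```

```text
pics
{'t': 0.0, 'joint_positions': array([-5.92965509e+01,  2.05947224e+01,  6.34549990e-01, -2.01246236e-02,
       -7.01352744e+01, -1.65060945e+01]), 'qvel': array([-0.07610822, -0.07685427,  0.07135483,  0.0618724 , -0.05406915,
       -0.03051234]), 'joint_efforts': array([ 8.83466837e-04, -5.82719493e+01,  2.93070316e+01,  6.99725166e+00,
        7.11611530e-03, -1.54100935e-04]), 'position': array([ 0.16541358, -0.65395813,  0.24459143]), 'ee_rot': array([ 95.29653321,  89.90269579, 109.4870337 ]), 'contact_force': array([ 0.20845816, -0.35593085,  0.30840094]), 'torque': array([-0.0722193,  0.0339837,  0.0526655]), 'gripper_width': 1.0049515000840836} 0.019
scene 43.770072661751584 252.92454560819257 182.76680094406518 [1.49496533 0.90890479 1.25524969] [-132.214, -0.2716, 134.3308]
top 55.397863708627774 251.26317811065584 190.53069245720786 [0.47275616 0.04518139 1.52577426] [-175.3765, -0.6856, -88.8143]
```

View pics/scene0.png

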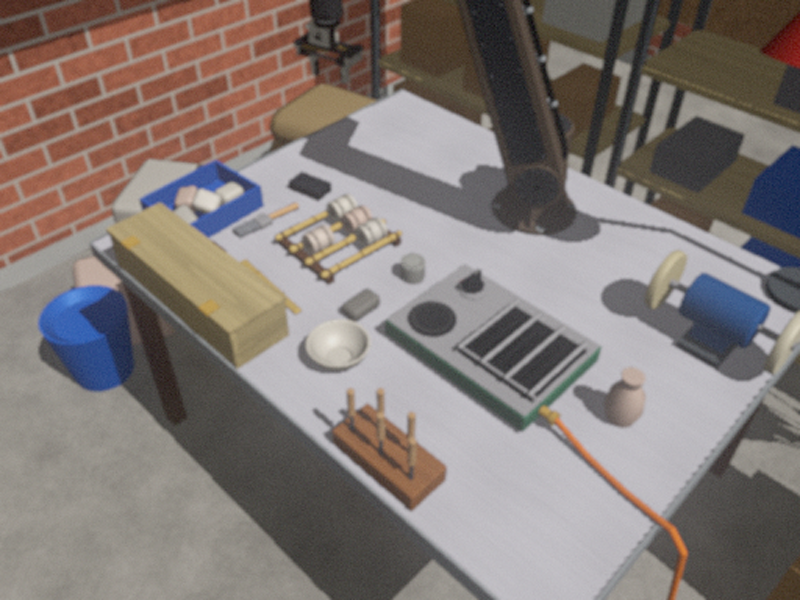

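View pics/top0.png

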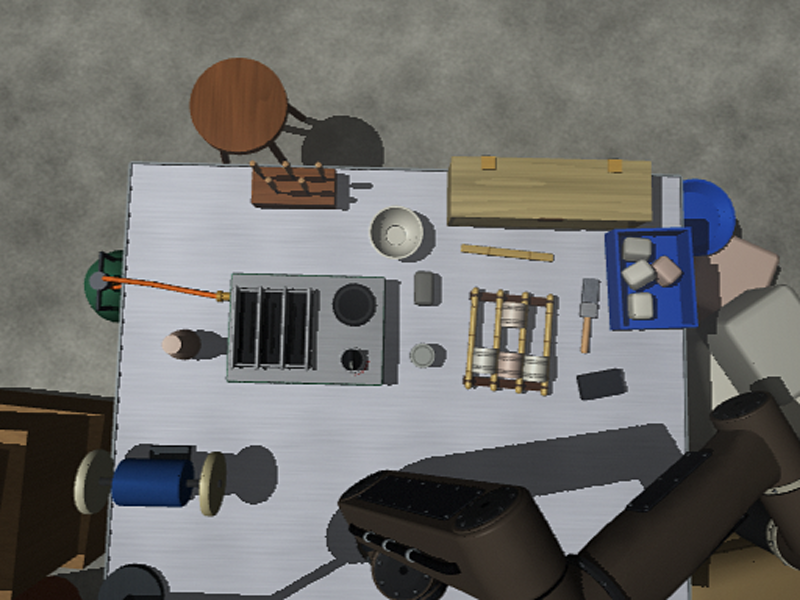

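```bash
cat > h.py <<'E'
from station import env
import cv2,numpy as np
from scipy.spatial.transform import Rotation as R
def cam(n):
    f=env.grab_frame(n); f["R"]=R.from_euler('xyz',f["rotation"],degrees=True).as_matrix()
    f["f"]=192/np.tan(np.radians(f["fovy"]/2)); f["xyz"]=np.array(f["xyz"]); return f
def ray(f,uv):
    d=np.array([(uv[0]-f["cx"])/f["f"],(uv[1]-f["cy"])/f["f"],1]); d=f["R"]@d; return d/np.linalg.norm(d)
def plane(f,uv,z):
    d=ray(f,uv); return f["xyz"]+d*(z-f["xyz"][2])/d[2]
def proj(f,p):
    c=f["R"].T@(np.asarray(p)-f["xyz"]); return np.array([f["cx"],f["cy"]])+f["f"]*c[:2]/c[2]
def tri(f1,u1,f2,u2):
    A=0;b=0
    for f,u in((f1,u1),(f2,u2)):
        d=ray(f,u);M=np.eye(3)-np.outer(d,d);A=A+M;b=b+M@f["xyz"]
    p=np.linalg.solve(A,b); return p,[np.linalg.norm(proj(f,p)-u) for f,u in((f1,u1),(f2,u2))]
def crop(f,x0,y0,x1,y1,s,fn,step=20):
    im=cv2.resize(f["color"][y0:y1,x0:x1,::-1],None,fx=s,fy=s,interpolation=cv2.INTER_CUBIC)
    for x in range(-(-x0//step)*step,x1,step):
        cv2.line(im,(int((x-x0+.5)*s),0),(int((x-x0+.5)*s),5),(0,0,255),1);cv2.putText(im,str(x),(int((x-x0)*s),15),0,.35,(0,0,255))
    for y in range(-(-y0//step)*step,y1,step):
        cv2.line(im,(0,int((y-y0+.5)*s)),(5,int((y-y0+.5)*s)),(0,0,255),1);cv2.putText(im,str(y),(6,int((y-y0+.5)*s)+4),0,.35,(0,0,255))
    cv2.imwrite(fn,im)
E
python3 - <<'E'
from h import *
t=cam("top");s=cam("scene")
crop(t,140,165,370,255,3.4,"pics/a.png"); crop(s,165,115,390,275,3.5,"pics/b.png")
E
python3 -c "
import cv2,numpy as np
a=cv2.imread('pics/a.png');b=cv2.imread('pics/b.png');print(a.shape,b.shape)"
```

```text
(306, 782, 3) (560, 788, 3)
```

View pics/a.png

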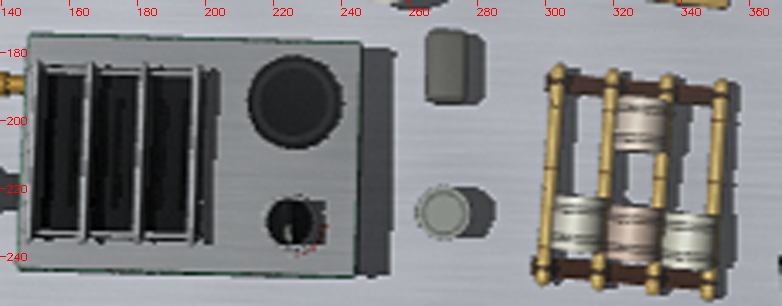

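View pics/b.png

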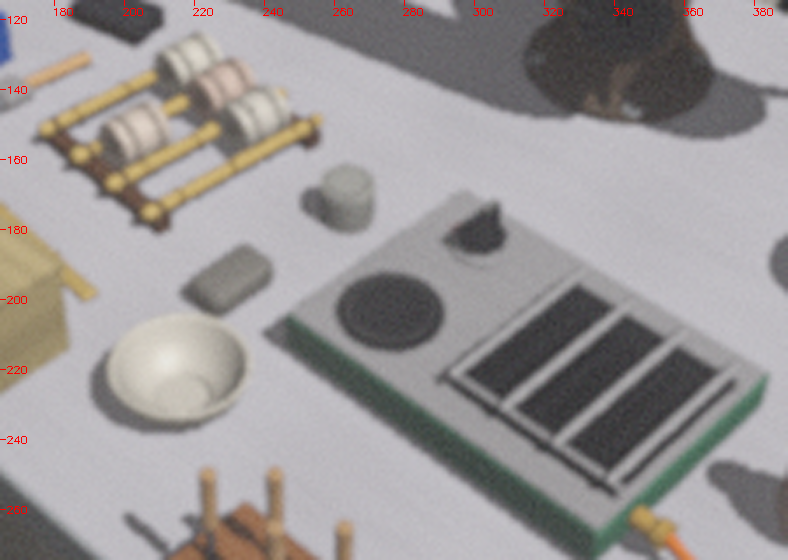

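```bash
cat > m0.py <<'E'
from h import *
np.set_printoptions(precision=4,suppress=True)
t=cam("top");s=cam("scene")
T=lambda p:np.array([140+p[0]/3.4-.5,165+p[1]/3.4-.5]); S=lambda p:np.array([165+p[0]/3.5-.5,115+p[1]/3.5-.5])
for n,a,b in[("d1",(577,223),(257,115)),("d2",(635,233),(221,85)),("d3",(689,241),(187,62)),("d4",(640,122),(135,132)),
 ("tintop",(441,211),(347,179)),("plate",(295,101),(390,311)),("wc1",(361,42),(289,320)),("wc2",(356,278),(462,191)),("wc3",(19,267),(768,377))]:
    print(n,*tri(t,T(a),s,S(b)), plane(t,T(a),.05)[:2])
# warmer edges & rods from top view
g=cv2.cvtColor(t["color"],cv2.COLOR_RGB2GRAY).astype(float)
for v in range(186,234,6): print(v,g[v,146:204].astype(int).tolist())
E
python3 m0.py
```

```text
d1 [ 0.4371 -0.2038  0.0575] [np.float64(0.38250437529504877), np.float64(0.37663877703198323)] [ 0.4379 -0.2063]
d2 [ 0.4276 -0.2728  0.0591] [np.float64(0.0919262963835964), np.float64(0.08855465994593073)] [ 0.4276 -0.2751]
d3 [ 0.4203 -0.3386  0.0547] [np.float64(0.2350657857924067), np.float64(0.22237329195292094)] [ 0.4195 -0.3391]
d4 [ 0.5582 -0.278   0.0593] [np.float64(0.13608689760604648), np.float64(0.13636432504880983)] [ 0.5591 -0.2805]
tintop [ 0.4496 -0.0451  0.0617] [np.float64(0.2378236429879826), np.float64(0.24501795887908356)] [ 0.4488 -0.0451]
plate [0.574  0.1301 0.066 ] [np.float64(0.11444967079974708), np.float64(0.1293283985500166)] [0.5754 0.1307]
wc1 [0.646  0.0554 0.0522] [np.float64(0.5279064775311747), np.float64(0.6017409725549808)] [0.6477 0.0538]
wc2 [0.369  0.0531 0.0543] [np.float64(0.14800917612247583), np.float64(0.1524208657428328)] [0.3683 0.0536]
wc3 [0.3731 0.4485 0.0546] [np.float64(0.20778977938249393), np.float64(0.23711856572313494)] [0.3732 0.4491]
186 [177, 122, 140, 139, 163, 58, 24, 43, 70, 72, 74, 73, 72, 93, 135, 118, 122, 122, 115, 
[... 1175 characters left out ...]
 104, 27, 28, 26, 2, 9, 16, 32, 32, 29, 27, 15, 17, 18, 50, 108, 94, 21, 12, 6, 9, 10, 14, 27, 18, 16, 14, 29, 26, 18, 81, 169, 90, 23, 22, 10, 14, 19, 16, 20, 27, 25, 28, 25, 14, 9, 84, 173, 79, 19, 25, 54, 49, 75, 143]
222 [138, 158, 164, 80, 25, 31, 27, 3, 4, 17, 30, 29, 30, 23, 15, 15, 22, 81, 169, 75, 15, 13, 6, 10, 14, 30, 25, 13, 14, 12, 29, 26, 25, 91, 172, 69, 19, 9, 10, 11, 16, 18, 24, 25, 25, 25, 24, 11, 20, 97, 174, 52, 19, 30, 54, 50, 79, 145]
228 [149, 152, 164, 56, 27, 26, 5, 6, 15, 31, 30, 31, 30, 29, 28, 27, 30, 88, 159, 47, 21, 4, 11, 9, 13, 30, 28, 28, 27, 28, 28, 26, 36, 103, 159, 44, 18, 8, 11, 16, 27, 28, 25, 25, 24, 26, 25, 24, 32, 99, 149, 37, 21, 43, 54, 50, 79, 147]
```

```bash
cat > m1.py <<'E'
from h import *
np.set_printoptions(precision=4,suppress=True)
t=cam("top");s=cam("scene")
g=cv2.cvtColor(t["color"],cv2.COLOR_RGB2GRAY).astype(float)
for c0,c1 in((160,172),(176,187),(191,201)):
    P=[]
    for v in range(192,231):
        w=np.clip(g[v,c0:c1]-45,0,None); P.append(plane(t,(c0+(w*np.arange(c1-c0)).sum()/w.sum(),v),.087)[:2])
    P=np.array(P); k=np.polyfit(P[:,0],P[:,1],1); print("rod y at x=.51:",np.polyval(k,.51),"yaw",np.degrees(np.arctan(k[0])),"rms",np.std(P[:,1]-np.polyval(k,P[:,0])))
# crossbars: rows where mid-trough columns bright
for c in(156,173,188): print(c,g[178:196,c].astype(int).tolist(),g[226:240,c].astype(int).tolist())
# canes
hsv=cv2.cvtColor(t["color"],cv2.COLOR_RGB2HSV)
m=cv2.inRange(hsv,(15,80,60),(35,255,255)); 
for v in (190,212):
    xs=np.where(m[v,290:365])[0]+290; print(v,xs.tolist())
# knob and plate dark blobs
d=(g<70).astype(np.uint8); d[:, :205]=0; d[:,245:]=0
n,l,st,ce=cv2.connectedComponentsWithStats(d[:250])
for i in range(1,n):
    if st[i,4]>60: print("blob",st[i],ce[i],plane(t,ce[i],.068)[:2],plane(t,ce[i],.09)[:2])
print([proj(t,p) for p in((.5095,.336,.084),(.4345,.131,.11))])
crop(t,215,215,245,250,16,"pics/knob.png",5)
E
python3 m1.py
```

```text
rod y at x=.51: 0.36873104081682 yaw -0.20610124083142378 rms 0.00029121449830922806
rod y at x=.51: 0.3066449208399282 yaw -0.2288489620894179 rms 0.00026125782897209717
rod y at x=.51: 0.2440585687720537 yaw 0.19185351811988016 rms 0.0005000775774767751
156 [141, 140, 140, 144, 144, 149, 22, 143, 73, 17, 16, 18, 20, 18, 19, 19, 21, 21] [29, 31, 31, 30, 29, 27, 27, 153, 36, 153, 144, 142, 144, 145]
173 [138, 140, 137, 138, 139, 143, 143, 70, 146, 33, 31, 35, 34, 33, 32, 30, 30, 29] [19, 29, 27, 27, 27, 27, 14, 125, 140, 101, 147, 141, 142, 144]
188 [137, 136, 137, 135, 135, 136, 147, 47, 150, 65, 29, 31, 33, 32, 33, 33, 24, 23] [25, 24, 27, 26, 26, 23, 21, 68, 147, 12, 149, 143, 140, 142]
190 [301, 302, 303, 304, 305, 334, 335, 336, 337, 350, 351, 352, 353]
212 [300, 301, 302, 303, 317, 318, 319, 333, 334, 335, 336, 349, 350, 351, 352]
blob [ 205   74   40   33 1156] [223.4014  91.1228] [0.9959 0.1524] [0.988  0.1508]
blob [205 107  18  28 159] [210.6415 121.8365] [0.8669 0.2007] [0.8609 0.1983]
blob [238 136   7  25  63] [240.381  147.6349] [0.7637 0.0777] [0.7593 0.0772]
blob [213 181  28  28 594] [226.1347 194.7273] [0.572  0.1301] [0.5705 0.1289]
blob [218 224  18  13 196] [226.9286 229.8776] [0.4325 0.1233] [0.4332 0.1222]
[array([173.0705, 209.1903]), array([224.3549, 229.6176])]
```

View pics/knob.png

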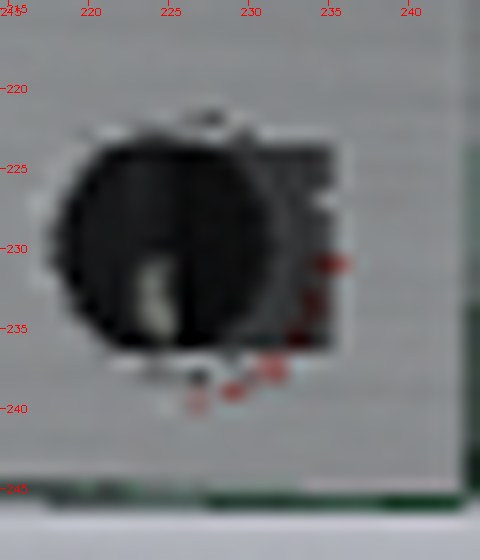

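```bash
cat >> h.py <<'E'
def to(p=None,jaw=None,pr=True):
    """rows needed: shift (tool axes, units of 50 mm) to p; jaw=(world heading deg of tool y) turn about tool x"""
    s=env.sense(); M=R.from_euler('xyz',s["ee_rot"],degrees=True).as_matrix(); o=[]
    P=np.array(s["position"]); y=M[:,1]; h=np.degrees(np.arctan2(y[1],y[0]))
    print("t %.1f pos"%s["t"],np.round(P,4),"F",np.round(s["contact_force"],1),"w %.3f"%s["gripper_width"],"tool y heading %.2f"%h,"x axis",np.round(M[:,0],3),"j",np.round(s["joint_positions"],0))
    if p is not None: print("  shift units",np.round(M.T@(np.array(p)-P)/.05,3), "world mm",np.round((np.array(p)-P)*1e3,1))
    if jaw is not None:
        d=(jaw-h+90)%180-90; print("  turn about tool x for jaw: %.2f (half-turn alt %.2f)"%(-d,-d-180*np.sign(-d)))
E
python3 - <<'E'
from h import *
t=cam("top");T=lambda p:np.array([140+p[0]/3.4-.5,165+p[1]/3.4-.5])
for a,b in[((557,70),(542,282)),((612,75),(597,282)),((667,82),(653,287)),((722,86),(709,290))]:
    A=plane(t,T(a),.03);B=plane(t,T(b),.03);d=A-B;print("cane",A[:2],B[:2],np.degrees(np.arctan2(d[1],d[0])))
print([plane(t,(173,v),.084) for v in(185.8,234,183.5,235.7)])
to((.4371,-.2045,.16),-2.5)
E
```

```text
cane [ 0.62118237 -0.18396905] [ 0.36656896 -0.16837361] -3.5050718374552043
cane [ 0.61655841 -0.25071682] [ 0.36787241 -0.23415914] -3.8091688875709293
cane [ 0.60950124 -0.31749712] [ 0.36328184 -0.30122933] -3.7800566844806536
cane [ 0.60608908 -0.38429323] [ 0.36105642 -0.36832979] -3.727447912403293
[array([0.60173926, 0.3397738 , 0.084     ]), array([0.41268145, 0.33260516, 0.084     ]), array([0.61086133, 0.34011969, 0.084     ]), array([0.4060861 , 0.33235508, 0.084     ])]
t 0.5 pos [ 0.1655 -0.6543  0.2455] F [ 0.6 -0.1  0.8] w 1.003 tool y heading 104.19 x axis [ 0.  0. -1.] j [-59.  21.   1.  -0. -70. -17.]
  shift units [1.711 7.39  7.472] world mm [271.6 449.8 -85.5]
  turn about tool x for jaw: -73.31 (half-turn alt 106.69)
```

```bash
python3 -m crank '[0,0,0,-8,0,0,-1, 0,0,0,-8,0,0,-1, 0,0,0,-8,0,0,-1, 0,0,0,-8,0,0,-1, 0,0,0,-8,0,0,-1, 0,0,0,-8,0,0,-1, 0,0,0,-8,0,0,-1, 0,0,0,-8,0,0,-1, 0,0,0,-8.1,0,0,-1, 0,-0.6,0.7,0,0,0,-1, 0,-0.6,0.7,0,0,0,-1, 0,-0.6,0.7,0,0,0,-1]' 30; python3 -c "
from h import *
to((.4371,-.2050,.13),-3.7)"
```

```text
t: 1.65
position: [0.2627, -0.5544, 0.2454]
ee_rot: [32.4, 90.0, 118.6]
contact_force: [1.0, -0.6, 0.1]
gripper_width: 0.998
t 1.6 pos [ 0.2627 -0.5544  0.2454] F [ 1.  -0.6  0.1] w 0.998 tool y heading 176.23 x axis [-0.  0. -1.] j [-46.  15.  -7.  -0. -68.  43.]
  shift units [ 2.309 -3.021  7.202] world mm [ 174.4  349.4 -115.4]
  turn about tool x for jaw: -0.07 (half-turn alt 179.93)
```

```bash
python3 -m crank '[0.1,-0.35,0.8,0,0,0,-1, 0.25,-0.35,0.8,0,0,0,-1, 0.25,-0.35,0.8,0,0,0,-1, 0.25,-0.35,0.8,0,0,0,-1, 0.25,-0.33,0.8,0,0,0,-1, 0.3,-0.33,0.8,0,0,0,-1, 0.3,-0.33,0.8,0,0,0,-1, 0.3,-0.33,0.8,0,0,0,-1, 0.3,-0.3,0.8,0,0,0,-1, 0,0,0,0,0,0,-1, 0,0,0,0,0,0,-1]' 30; python3 -c "
from h import *
to((.4371,-.2050,.052),-3.7)"
```

```text
t: 2.75
position: [0.4364, -0.205, 0.1305]
ee_rot: [105.7, 90.0, -167.8]
contact_force: [1.6, -0.6, 0.7]
gripper_width: 0.998
t 2.8 pos [ 0.4364 -0.205   0.1305] F [ 1.6 -0.6  0.7] w 0.998 tool y heading 176.46 x axis [-0. -0. -1.] j [ -2.   9. -32.   0. -49.  -2.]
  shift units [ 1.57e+00 -1.40e-02  1.00e-03] world mm [  0.7   0.  -78.5]
  turn about tool x for jaw: 0.16 (half-turn alt -179.84)
```

```bash
python3 -m crank '[0.5,0,0,0,0,0,-1, 0.5,0,0,0,0,0,-1, 0.35,0,0,0,0,0,-1, 0.22,0,0,0,0,0,-1, 0,0,0,0,0,0,-1, 0,0,0,0,0,0,0.2, 0,0,0,0,0,0,0.6, 0,0,0,0,0,0,1, 0,0,0,0,0,0,1, 0,0,0,0,0,0,1]' 30; python3 -c "
from h import *
to((.4371,-.2050,.052),-3.7);t=cam('top');s=cam('scene');crop(t,270,165,370,255,5,'pics/g1t.png',10);crop(s,165,105,290,190,5,'pics/g1s.png')
cv2.imwrite('pics/g1.png',cv2.resize(np.hstack([cv2.imread('pics/g1t.png')[:425],cv2.imread('pics/g1s.png')]),None,fx=.7,fy=.7))"
```

```text
t: 3.75
position: [0.4374, -0.206, 0.053]
ee_rot: [-96.0, 89.8, -9.7]
contact_force: [2.3, -0.1, 4.5]
gripper_width: 0.726
t 3.8 pos [ 0.4374 -0.206   0.053 ] F [ 2.3 -0.1  4.5] w 0.726 tool y heading 176.34 x axis [ 0.003 -0.    -1.   ] j [ -2.  15. -37.   0. -38.  -2.]
  shift units [0.02  0.008 0.019] world mm [-0.3  1.  -1. ]
  turn about tool x for jaw: 0.04 (half-turn alt -179.96)
```

View pics/g1.png

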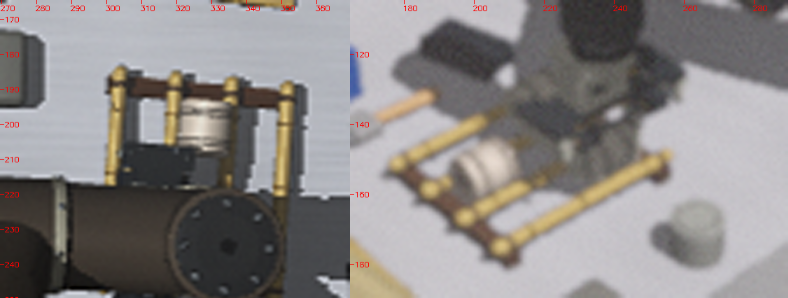

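```bash
python3 -m crank '[-0.4,0,0,0,0,0,1, -0.8,0,0,0,0,0,1, -0.9,0,0,0,0,0,1, -0.8,0,0.3,0,0,0,1, 0,-0.1,0.6,-0.4,0,0,1, 0,-0.1,0.8,-0.4,0,0,1, 0,-0.1,0.8,-0.5,0,0,1, 0,-0.1,0.8,-0.5,0,0,1, 0,-0.1,0.8,-0.4,0,0,1, 0,-0.1,0.8,-0.5,0,0,1, 0,-0.1,0.8,-0.5,0,0,1, 0,-0.1,0.8,-0.5,0,0,1]' 30; python3 -c "
from h import *
to((.5085,.3988,.150),0)"
```

```text
t: 5.05
position: [0.4869, 0.1185, 0.196]
ee_rot: [107.4, 89.8, -162.6]
contact_force: [1.4, -0.2, -4.9]
gripper_width: 0.729
t 5.0 pos [0.4869 0.1185 0.196 ] F [ 1.4 -0.2 -4.9] w 0.729 tool y heading -179.99 x axis [-0.003 -0.001 -1.   ] j [ 36.   7. -25.  -0. -59. -36.]
  shift units [ 0.914 -0.435  5.606] world mm [ 21.6 280.3 -46. ]
  turn about tool x for jaw: 0.01 (half-turn alt -179.99)
```

```bash
python3 -m crank '[0,-0.06,0.8,0,0,0,1, 0,-0.06,0.8,0,0,0,1, 0,-0.06,0.8,0,0,0,1, 0,-0.06,0.8,0,0,0,1, 0,-0.06,0.8,0,0,0,1, 0,-0.06,0.8,0,0,0,1, 0,-0.06,0.6,0,0,0,1, 0.3,0,0.2,0,0,0,1, 0.3,0,0,0,0,0,1, 0.3,0,0,0,0,0,1, 0,0,0,0,0,0,1]' 30; python3 -c "
from h import *
to((.5085,.3988,.115),0)"
```

```text
t: 6.15
position: [0.5072, 0.395, 0.1479]
ee_rot: [134.2, 89.5, -135.9]
contact_force: [-0.3, -0.8, -4.7]
gripper_width: 0.728
t 6.2 pos [0.5072 0.395  0.1479] F [-0.3 -0.8 -4.7] w 0.728 tool y heading 179.95 x axis [-0.006 -0.005 -1.   ] j [ 55.  22. -10.  -0. -58. -55.]
  shift units [ 0.658 -0.03   0.08 ] world mm [  1.3   3.8 -32.9]
  turn about tool x for jaw: -0.05 (half-turn alt 179.95)
```

```bash
python3 -m crank '[0.25,-0.03,0.08,0,0,0,1, 0.25,0,0,0,0,0,1, 0.25,0,0,0,0,0,1, 0,0,0,0,0,0,1]' 30; python3 -c "
from h import *
to((.5085,.3988,.103),0);s=cam('scene');crop(s,270,170,390,275,5,'pics/p1.png',10)"
```

```text
t: 6.55
position: [0.5098, 0.4, 0.112]
ee_rot: [135.8, 89.8, -134.2]
contact_force: [-0.3, -0.7, -4.7]
gripper_width: 0.732
t 6.5 pos [0.5098 0.4    0.112 ] F [-0.3 -0.7 -4.7] w 0.732 tool y heading 179.96 x axis [-0.003 -0.003 -1.   ] j [ 55.  24. -12.  -0. -54. -55.]
  shift units [ 0.179  0.026 -0.024] world mm [-1.3 -1.2 -9. ]
  turn about tool x for jaw: -0.04 (half-turn alt 179.96)
```

View pics/p1.png

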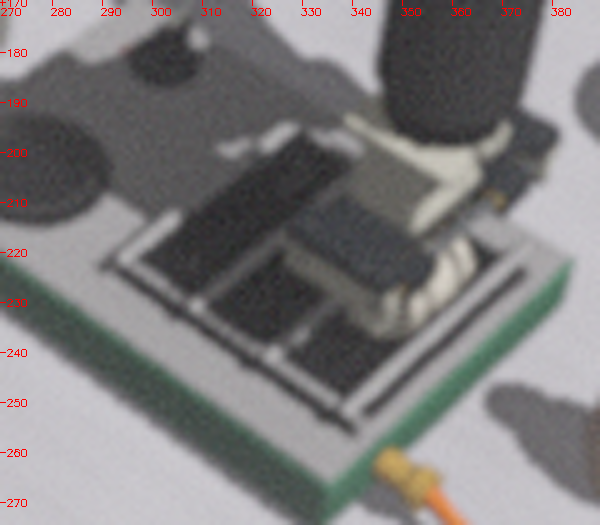

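```bash
for k in 1; do python3 -m crank '[0.06,0,0,0,0,0,1, 0.06,0,0,0,0,0,1, 0,0,0,0,0,0,1]' 30; python3 -m crank '[0.04,0,0,0,0,0,1, 0,0,0,0,0,0,1]' 30;  python3 -m crank '[0.04,0,0,0,0,0,1, 0,0,0,0,0,0,1]' 30; done
```

```text
t: 6.9
position: [0.5108, 0.4013, 0.1085]
ee_rot: [35.1, 90.0, 125.1]
contact_force: [-0.2, -0.5, -3.9]
gripper_width: 0.73
t: 7.1
position: [0.5108, 0.4013, 0.1065]
ee_rot: [95.8, 90.0, -174.2]
contact_force: [0.1, -0.4, -3.5]
gripper_width: 0.732
t: 7.3
position: [0.5112, 0.4008, 0.1052]
ee_rot: [-129.4, 90.0, -39.4]
contact_force: [-0.1, -4.4, 1.9]
gripper_width: 0.729
```

```bash
python3 -m crank '[0,0,-0.03,0,0,0,1, 0,0,0,0,0,0,1]' 30; python3 -m crank '[0.03,0,-0.01,0,0,0,1, 0,0,0,0,0,0,1]' 30;python3 -m crank '[0.02,0,0,0,0,0,1, 0,0,0,0,0,0,1]' 30
```

```text
t: 7.5
position: [0.5107, 0.3998, 0.1042]
ee_rot: [49.0, 90.0, 138.9]
contact_force: [-0.2, -0.6, -4.2]
gripper_width: 0.728
t: 7.7
position: [0.5109, 0.3998, 0.1034]
ee_rot: [-25.0, 89.9, 65.0]
contact_force: [-1.3, 1.0, 0.9]
gripper_width: 0.724
t: 7.9
position: [0.5109, 0.3999, 0.1034]
ee_rot: [-37.5, 89.9, 52.5]
contact_force: [-4.8, 0.1, 7.9]
gripper_width: 0.727
```

```bash
python3 -m crank '[0,0,0,0,0,0,0, 0,0,0,0,0,0,-1, 0,0,0,0,0,0,-1, 0,0,0,0,0,0,-1, -0.3,0,0,0,0,0,-1, -0.6,0,0,0,0,0,-1, -0.8,0,0,0,0,0,-1, -0.5,0,-0.3,0,0,0,-1, 0,0.06,-0.8,0.4,0,0,-1, 0,0.06,-0.8,0.4,0,0,-1, 0,0.06,-0.8,0.4,0,0,-1, 0,0.06,-0.8,0.4,0,0,-1]' 30; python3 -c "
from h import *
to((.4276,-.2735,.14),-3.7)"
```

```text
t: 9.1
position: [0.4969, 0.223, 0.2121]
ee_rot: [-68.2, 90.0, 20.2]
contact_force: [1.1, 0.0, -0.3]
gripper_width: 0.999
t 9.1 pos [0.4969 0.223  0.2121] F [ 1.1  0.  -0.3] w 0.999 tool y heading 178.40 x axis [ 0.  0. -1.] j [ 45.  10. -19.   0. -62. -46.]
  shift units [ 1.44   1.109 -9.965] world mm [ -69.3 -496.5  -72.1]
  turn about tool x for jaw: 2.10 (half-turn alt -177.90)
```

```bash
python3 -m crank '[0,0.1,-0.83,0.4,0,0,-1, 0,0.1,-0.83,0.4,0,0,-1, 0,0.1,-0.83,0.4,0,0,-1, 0,0.1,-0.83,0.3,0,0,-1, 0,0.1,-0.83,0.3,0,0,-1, 0,0.1,-0.83,0.3,0,0,-1, 0.1,0.08,-0.83,0,0,0,-1, 0.2,0.08,-0.83,0,0,0,-1, 0.3,0.08,-0.83,0,0,0,-1, 0.3,0.08,-0.83,0,0,0,-1, 0.3,0.08,-0.83,0,0,0,-1, 0.2,0.08,-0.7,0,0,0,-1]' 30;python3 -m crank '[0,0,0,0,0,0,-1,0,0,0,0,0,0,-1]'; python3 -c "
from h import *
to((.4276,-.2735,.053),-3.7);t=cam('top');crop(t,140,165,370,255,3.4,'pics/c1.png')"
```

```text
t: 10.3
position: [0.4157, -0.2653, 0.1411]
ee_rot: [86.1, 90.0, 172.4]
contact_force: [2.1, -0.1, -0.4]
gripper_width: 0.997
t: 10.5
position: [0.416, -0.2642, 0.1416]
ee_rot: [88.3, 89.9, 174.4]
contact_force: [0.5, 0.1, 0.4]
gripper_width: 1.004
t 10.5 pos [ 0.416  -0.2642  0.1416] F [0.5 0.1 0.4] w 1.004 tool y heading 176.16 x axis [-0.001  0.    -1.   ] j [-10.   9. -30.   0. -51.   6.]
  shift units [ 1.772 -0.246 -0.17 ] world mm [ 11.6  -9.3 -88.6]
  turn about tool x for jaw: -0.14 (half-turn alt 179.86)
```

View pics/c1.png

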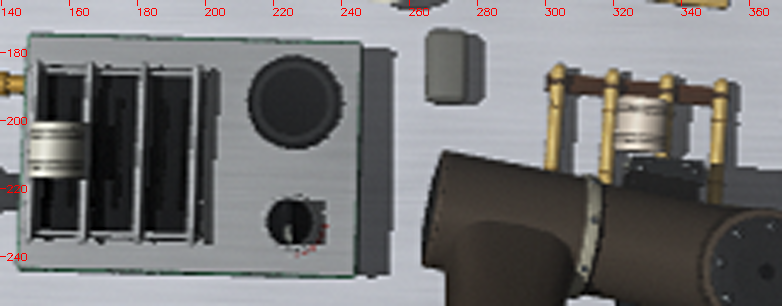

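```bash
python3 -m crank '[0.3,-0.25,-0.17,0,0,0,-1, 0.5,0,0,0,0,0,-1, 0.5,0,0,0,0,0,-1, 0.3,0,0,0,0,0,-1, 0.17,0,0,0,0,0,-1, 0,0,0,0,0,0,0.2, 0,0,0,0,0,0,0.6, 0,0,0,0,0,0,1, 0,0,0,0,0,0,1, 0,0,0,0,0,0,1]' 30; python3 -c "
from h import *
to((.4276,-.2735,.053),-3.7)"
```

```text
t: 11.55
position: [0.4278, -0.2726, 0.0543]
ee_rot: [76.3, 90.0, 162.6]
contact_force: [-4.0, 2.4, 5.0]
gripper_width: 0.727
t 11.6 pos [ 0.4278 -0.2726  0.0543] F [-4.   2.4  5. ] w 0.727 tool y heading 176.28 x axis [-0.001  0.    -1.   ] j [-10.  17. -34.  -0. -39.   7.]
  shift units [ 0.027  0.002 -0.018] world mm [-0.2 -0.9 -1.3]
  turn about tool x for jaw: -0.02 (half-turn alt 179.98)
```

```bash
python3 -m crank '[-0.4,0,0,0,0,0,1, -0.8,0,0,0,0,0,1, -0.9,0,0,0,0,0,1, -0.8,0,0.3,0,0,0,1, 0,-0.1,0.6,-0.3,0,0,1, 0,-0.1,0.8,-0.3,0,0,1, 0,-0.1,0.8,-0.4,0,0,1, 0,-0.1,0.8,-0.4,0,0,1, 0,-0.1,0.8,-0.4,0,0,1, 0,-0.1,0.8,-0.4,0,0,1, 0,-0.1,0.8,-0.4,0,0,1, 0,-0.1,0.8,-0.4,0,0,1]' 30;python3 -m crank '[0,-0.1,0.8,-0.4,0,0,1, 0,-0.1,0.8,-0.3,0,0,1, 0,-0.1,0.8,0,0,0,1, 0,-0.1,0.8,0,0,0,1, 0,-0.1,0.7,0,0,0,1, 0.2,0,0.4,0,0,0,1, 0.2,0,0,0,0,0,1, 0,0,0,0,0,0,1]' 30; python3 -c "
from h import *
to((.5105,.3380,.115),0)"
```

```text
t: 12.75
position: [0.4817, 0.0518, 0.1986]
ee_rot: [35.5, 90.0, 124.8]
contact_force: [0.8, -0.1, -4.5]
gripper_width: 0.727
t: 13.55
position: [0.5064, 0.2641, 0.1761]
ee_rot: [124.0, 89.7, -146.0]
contact_force: [-0.7, -0.8, -6.1]
gripper_width: 0.724
t 13.6 pos [0.5064 0.2641 0.1761] F [-0.7 -0.8 -6.1] w 0.724 tool y heading 180.00 x axis [-0.004 -0.003 -1.   ] j [ 47.  14. -18.  -0. -58. -47.]
  shift units [ 1.218 -0.086  1.481] world mm [  4.1  73.9 -61.1]
  turn about tool x for jaw: -0.00 (half-turn alt 180.00)
```

```bash
python3 -m crank '[0,-0.05,0.5,0,0,0,1, 0,-0.04,0.5,0,0,0,1, 0,0,0.45,0,0,0,1, 0.2,0,0,0,0,0,1, 0.3,0,0,0,0,0,1, 0.3,0,0,0,0,0,1, 0.25,0,0,0,0,0,1, 0.13,0,0,0,0,0,1, 0,0,0,0,0,0,1, 0,0,0,0,0,0,1]' 30; python3 -c "
from h import *
to((.5105,.3380,.104),0)"
```

```text
t: 14.55
position: [0.513, 0.3377, 0.12]
ee_rot: [-72.2, 90.0, 17.8]
contact_force: [0.2, 2.2, -5.6]
gripper_width: 0.73
t 14.6 pos [0.513  0.3377 0.12  ] F [ 0.2  2.2 -5.6] w 0.730 tool y heading 180.00 x axis [ 0.  0. -1.] j [ 52.  21. -16.   0. -53. -52.]
  shift units [0.32  0.05  0.006] world mm [ -2.5   0.3 -16. ]
  turn about tool x for jaw: -0.00 (half-turn alt 180.00)
```

```bash
python3 -m crank '[0.06,0.03,0,0,0,0,1, 0.06,0.02,0,0,0,0,1, 0.06,0,0,0,0,0,1, 0,0,0,0,0,0,1]' 30; python3 -m crank '[0.05,0,0,0,0,0,1, 0,0,0,0,0,0,1]' 30;  python3 -m crank '[0.04,0,0,0,0,0,1, 0,0,0,0,0,0,1]' 30
```

```text
t: 14.95
position: [0.5099, 0.3375, 0.1102]
ee_rot: [129.7, 90.0, -140.3]
contact_force: [0.4, 0.0, -5.4]
gripper_width: 0.729
t: 15.15
position: [0.5101, 0.3376, 0.1077]
ee_rot: [131.5, 90.0, -138.5]
contact_force: [0.1, -0.6, -4.7]
gripper_width: 0.728
t: 15.35
position: [0.5103, 0.3374, 0.1061]
ee_rot: [-158.2, 90.0, -68.2]
contact_force: [0.2, -1.3, -4.9]
gripper_width: 0.73
```

```bash
python3 -m crank '[0.03,0,0,0,0,0,1, 0,0,0,0,0,0,1]' 30; python3 -m crank '[0.03,0,0,0,0,0,1, 0,0,0,0,0,0,1]' 30
```

```text
t: 15.55
position: [0.5105, 0.337, 0.1052]
ee_rot: [-149.5, 90.0, -59.5]
contact_force: [-0.6, -4.2, 2.1]
gripper_width: 0.725
t: 15.75
position: [0.5106, 0.3369, 0.1047]
ee_rot: [-128.9, 89.9, -38.9]
contact_force: [-2.9, -7.9, 10.0]
gripper_width: 0.733
```

```bash
python3 -m crank '[0,0,-0.03,0,0,0,1, 0,0,0,0,0,0,1]' 30; python3 -m crank '[0.0,0,-0.02,0,0,0,1, 0,0,0,0,0,0,1]' 30
```

```text
t: 15.95
position: [0.5106, 0.3368, 0.1048]
ee_rot: [-41.3, 89.9, 48.8]
contact_force: [-5.5, -1.1, 9.8]
gripper_width: 0.73
t: 16.15
position: [0.5106, 0.3367, 0.1048]
ee_rot: [-32.5, 89.8, 57.6]
contact_force: [-5.2, 2.6, 7.3]
gripper_width: 0.726
```

```bash
python3 -m crank '[0,0,0.01,0,0,0,0, 0,0,0,0,0,0,-1, 0,0,0,0,0,0,-1, 0,0,0,0,0,0,-1, -0.3,0,0,0,0,0,-1, -0.6,0,0,0,0,0,-1, -0.8,0,0,0,0,0,-1, -0.5,0.1,-0.3,0,0,0,-1, 0,0.1,-0.8,0.3,0,0,-1, 0,0.1,-0.8,0.3,0,0,-1, 0,0.1,-0.8,0.3,0,0,-1, 0,0.1,-0.8,0.3,0,0,-1]' 30; python3 -m crank '[0,0.1,-0.83,0.3,0,0,-1, 0,0.1,-0.83,0.3,0,0,-1, 0,0.1,-0.83,0.3,0,0,-1, 0,0.1,-0.83,0.3,0,0,-1, 0,0.1,-0.83,0.3,0,0,-1, 0,0.1,-0.83,0.3,0,0,-1, 0.1,0.08,-0.83,0.3,0,0,-1, 0.2,0.08,-0.83,0.3,0,0,-1, 0.2,0.08,-0.83,0,0,0,-1, 0.2,0.08,-0.83,0,0,0,-1]' 30;python3 -c "
from h import *
to((.4200,-.3395,.14),-3.7)"
```

```text
t: 17.35
position: [0.4836, 0.1594, 0.2132]
ee_rot: [-57.5, 90.0, 31.4]
contact_force: [0.7, 0.3, 0.2]
gripper_width: 0.998
t: 18.35
position: [0.4194, -0.2535, 0.178]
ee_rot: [-99.0, 89.9, -12.6]
contact_force: [1.2, 0.6, -0.1]
gripper_width: 0.998
t 18.4 pos [ 0.4194 -0.2535  0.178 ] F [ 1.2  0.6 -0.1] w 0.998 tool y heading 176.41 x axis [ 0.001 -0.    -1.   ] j [ -8.   6. -28.   0. -56.   5.]
  shift units [ 0.761 -0.118 -1.716] world mm [  0.6 -86.  -38. ]
  turn about tool x for jaw: 0.11 (half-turn alt -179.89)
```

```bash
python3 -m crank '[0.2,-0.03,-0.5,0,0,0,-1, 0.2,-0.03,-0.5,0,0,0,-1, 0.2,-0.03,-0.4,0,0,0,-1, 0,0,0,0,0,0,-1,0,0,0,0,0,0,-1]' 30;python3 -c "
from h import *
to((.4200,-.3395,.053),-3.7)"
```

```text
t: 18.85
position: [0.4195, -0.3223, 0.1476]
ee_rot: [76.7, 89.9, 163.0]
contact_force: [0.1, -0.4, -0.1]
gripper_width: 1.003
t 18.9 pos [ 0.4195 -0.3223  0.1476] F [ 0.1 -0.4 -0.1] w 1.003 tool y heading 176.32 x axis [-0.001  0.    -1.   ] j [-16.  12. -25.  -0. -53.  13.]
  shift units [ 1.892 -0.034 -0.344] world mm [  0.5 -17.2 -94.6]
  turn about tool x for jaw: 0.02 (half-turn alt -179.98)
```

```bash
python3 -m crank '[0,-0.03,-0.34,0,0,0,-1, 0.4,0,0,0,0,0,-1, 0.5,0,0,0,0,0,-1, 0.5,0,0,0,0,0,-1, 0.3,0,0,0,0,0,-1, 0.18,0,0,0,0,0,-1, 0,0,0,0,0,0,0, 0,0,0,0,0,0,0.3, 0,0,0,0,0,0,0.6, 0,0,0,0,0,0,1, 0,0,0,0,0,0,1, 0,0,0,0,0,0,1]' 30; python3 -c "
from h import *
to((.4200,-.3395,.053),-3.7)"
```

```text
t: 20.05
position: [0.4204, -0.3391, 0.055]
ee_rot: [-112.5, 89.9, -26.1]
contact_force: [-2.0, 1.1, 6.4]
gripper_width: 0.729
t 20.1 pos [ 0.4204 -0.3391  0.055 ] F [-2.   1.1  6.4] w 0.729 tool y heading 176.40 x axis [ 0.001 -0.    -1.   ] j [-18.  20. -30.   0. -41.  14.]
  shift units [ 0.04   0.008 -0.008] world mm [-0.4 -0.4 -2. ]
  turn about tool x for jaw: 0.10 (half-turn alt -179.90)
```

```bash
python3 -m crank '[-0.4,0,0,0,0,0,1, -0.8,0,0,0,0,0,1, -0.9,0,0,0,0,0,1, -0.8,0,0.3,0,0,0,1, 0,-0.1,0.6,-0.3,0,0,1, 0,-0.1,0.8,-0.3,0,0,1, 0,-0.1,0.8,-0.4,0,0,1, 0,-0.1,0.8,-0.4,0,0,1, 0,-0.1,0.8,-0.4,0,0,1, 0,-0.1,0.8,-0.4,0,0,1, 0,-0.1,0.8,-0.4,0,0,1, 0,-0.1,0.8,-0.4,0,0,1]' 30;python3 -m crank '[0,-0.1,0.8,-0.4,0,0,1, 0,-0.1,0.8,-0.2,0,0,1, 0,-0.1,0.8,0,0,0,1, 0,-0.1,0.8,0,0,0,1, 0,-0.1,0.8,0,0,0,1, 0.2,-0.1,0.7,0,0,0,1, 0.2,0,0.2,0,0,0,1, 0,0,0,0,0,0,1, 0,0,0,0,0,0,1]' 30; python3 -c "
from h import *
to((.5105,.2755,.115),0)"
```

```text
t: 21.25
position: [0.4731, -0.0143, 0.1989]
ee_rot: [27.3, 90.0, 116.7]
contact_force: [0.6, -0.6, -4.5]
gripper_width: 0.724
t: 22.15
position: [0.5036, 0.2283, 0.1784]
ee_rot: [127.0, 89.9, -143.0]
contact_force: [-0.5, -0.1, -4.0]
gripper_width: 0.73
t 22.1 pos [0.5036 0.2283 0.1784] F [-0.5 -0.1 -4. ] w 0.730 tool y heading -180.00 x axis [-0.002 -0.001 -1.   ] j [ 45.  12. -20.  -0. -58. -45.]
  shift units [ 1.266 -0.141  0.946] world mm [  6.9  47.2 -63.4]
  turn about tool x for jaw: 0.00 (half-turn alt -180.00)
```

```bash
python3 -m crank '[0,-0.07,0.4,0,0,0,1, 0,-0.07,0.4,0,0,0,1, 0,0,0.12,0,0,0,1, 0.3,0,0,0,0,0,1, 0.3,0,0,0,0,0,1, 0.3,0,0,0,0,0,1, 0.2,0,0,0,0,0,1, 0.1,0,0,0,0,0,1, 0,0,0,0,0,0,1, 0,0,0,0,0,0,1]' 30; python3 -c "
from h import *
to((.5105,.2755,.105),0)"
```

```text
t: 23.15
position: [0.5117, 0.2753, 0.1196]
ee_rot: [-60.0, 90.0, 30.0]
contact_force: [0.5, 0.7, -3.6]
gripper_width: 0.727
t 23.1 pos [0.5117 0.2753 0.1196] F [ 0.5  0.7 -3.6] w 0.727 tool y heading -180.00 x axis [ 0.001  0.    -1.   ] j [ 48.  18. -21.   0. -51. -48.]
  shift units [0.293 0.024 0.005] world mm [ -1.2   0.2 -14.6]
  turn about tool x for jaw: 0.00 (half-turn alt -180.00)
```

```bash
python3 -m crank '[0.06,0.02,0,0,0,0,1, 0.06,0,0,0,0,0,1, 0.06,0,0,0,0,0,1, 0,0,0,0,0,0,1]' 30; python3 -m crank '[0.05,0,0,0,0,0,1, 0,0,0,0,0,0,1]' 30;  python3 -m crank '[0.04,0,0,0,0,0,1, 0,0,0,0,0,0,1]' 30;  python3 -m crank '[0.02,0,0,0,0,0,1, 0,0,0,0,0,0,1]' 30
```

```text
t: 23.55
position: [0.51, 0.2747, 0.1096]
ee_rot: [129.2, 90.0, -140.8]
contact_force: [-0.1, -0.5, -3.9]
gripper_width: 0.725
t: 23.75
position: [0.5103, 0.2749, 0.1074]
ee_rot: [155.4, 90.0, -114.6]
contact_force: [-0.3, 0.2, -4.9]
gripper_width: 0.726
t: 23.95
position: [0.5105, 0.2743, 0.1062]
ee_rot: [-156.6, 89.9, -66.6]
contact_force: [0.1, -4.0, 2.9]
gripper_width: 0.729
t: 24.15
position: [0.5107, 0.2741, 0.1056]
ee_rot: [-146.9, 89.9, -56.9]
contact_force: [-1.2, -7.0, 7.0]
gripper_width: 0.73
```

```bash
python3 -m crank '[0,0,-0.03,0,0,0,1, 0,0,0,0,0,0,1]' 30; python3 -m crank '[0.01,0,0,0,0,0,1, 0,0,0,0,0,0,1]' 30
```

```text
t: 24.35
position: [0.5107, 0.2739, 0.1055]
ee_rot: [-47.4, 89.9, 42.7]
contact_force: [-2.9, -0.8, 6.4]
gripper_width: 0.73
t: 24.55
position: [0.5108, 0.274, 0.1054]
ee_rot: [-57.0, 89.9, 33.0]
contact_force: [-3.1, -2.3, 9.7]
gripper_width: 0.731
```

```bash
python3 -m crank '[0,0,0,0,0,0,0, 0,0,0,0,0,0,-1, 0,0,0,0,0,0,-1, 0,0,0,0,0,0,-1, -0.3,0,0,0,0,0,-1, -0.6,0,0,0,0,0,-1, -0.8,0,0,0,0,0,-1, -0.5,0,-0.3,0,0,0,-1, 0,-0.1,-0.8,0.3,0,0,-1, 0,-0.1,-0.8,0.3,0,0,-1, 0,-0.1,-0.8,0.3,0,0,-1, 0,-0.1,-0.8,0.3,0,0,-1]' 30; python3 -m crank '[0,-0.1,-0.83,0.4,0,0,-1, 0,-0.1,-0.83,0.4,0,0,-1, 0,-0.1,-0.83,0.4,0,0,-1, 0,-0.1,-0.83,0.4,0,0,-1, 0,-0.1,-0.83,0.4,0,0,-1, 0,-0.1,-0.83,0.3,0,0,-1, 0.2,0,-0.7,0.3,0,0,-1, 0.3,0,-0.5,0,0,0,-1, 0.3,0,0,0,0,0,-1,0,0,0,0,0,0,-1]' 30;python3 -c "
from h import *
to((.5585,-.2800,.14),-3.7)"
```

```text
t: 25.75
position: [0.529, 0.097, 0.2141]
ee_rot: [-55.3, 90.0, 33.5]
contact_force: [1.4, 0.6, -0.1]
gripper_width: 1.0
t: 26.75
position: [0.5441, -0.2121, 0.1716]
ee_rot: [82.3, 89.8, 168.4]
contact_force: [-0.5, 0.3, -0.7]
gripper_width: 0.998
t 26.8 pos [ 0.5441 -0.2121  0.1716] F [-0.5  0.3 -0.7] w 0.998 tool y heading 176.07 x axis [-0.004  0.001 -1.   ] j [ -2.  16. -17.  -0. -58.  -2.]
  shift units [ 0.63  -0.382 -1.335] world mm [ 14.4 -67.9 -31.6]
  turn about tool x for jaw: -0.23 (half-turn alt 179.77)
```

```bash
python3 -m crank '[0.1,-0.2,-0.5,0,0,0,-1, 0.1,-0.1,-0.5,0,0,0,-1, 0.2,-0.05,-0.32,0,0,0,-1, 0.2,0,0,0,0,0,-1,0,0,0,0,0,0,-1,0,0,0,0,0,0,-1]' 30;python3 -c "
from h import *
to((.5585,-.2800,.054),-3.7)"
```

```text
t: 27.35
position: [0.5585, -0.2778, 0.1439]
ee_rot: [83.3, 90.0, 169.5]
contact_force: [0.2, -0.2, -0.2]
gripper_width: 1.002
t 27.4 pos [ 0.5585 -0.2778  0.1439] F [ 0.2 -0.2 -0.2] w 1.002 tool y heading 176.23 x axis [-0.001  0.    -1.   ] j [ -9.  20. -14.  -0. -56.   5.]
  shift units [ 1.798 -0.004 -0.044] world mm [ -0.   -2.2 -89.9]
  turn about tool x for jaw: -0.07 (half-turn alt 179.93)
```

```bash
python3 -m crank '[0.3,0,-0.04,0,0,0,-1, 0.5,0,0,0,0,0,-1, 0.5,0,0,0,0,0,-1, 0.3,0,0,0,0,0,-1, 0.2,0,0,0,0,0,-1, 0,0,0,0,0,0,0, 0,0,0,0,0,0,0.3, 0,0,0,0,0,0,0.6, 0,0,0,0,0,0,1, 0,0,0,0,0,0,1, 0,0,0,0,0,0,1]' 30; python3 -c "
from h import *
to((.5585,-.2800,.054),-3.7); t=cam('top'); crop(t,140,165,370,255,3.4,'pics/c2.png')"
```

```text
t: 28.45
position: [0.5568, -0.2804, 0.0549]
ee_rot: [83.0, 89.9, 169.2]
contact_force: [-6.7, 2.3, 5.2]
gripper_width: 0.732
t 28.4 pos [ 0.5568 -0.2804  0.0549] F [-6.7  2.3  5.2] w 0.732 tool y heading 176.17 x axis [-0.003  0.    -1.   ] j [ -9.  26. -19.  -0. -46.   5.]
  shift units [ 0.019 -0.034  0.01 ] world mm [ 1.7  0.4 -0.9]
  turn about tool x for jaw: -0.13 (half-turn alt 179.87)
```

View pics/c2.png

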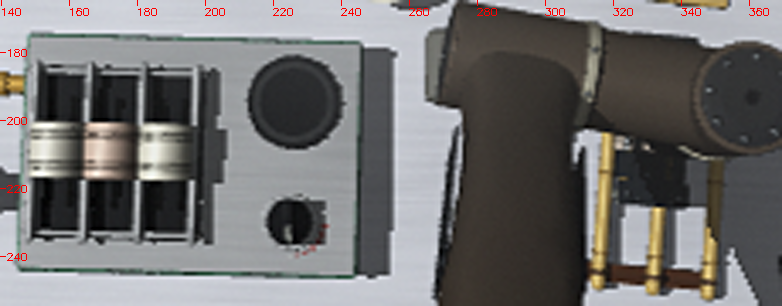

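```bash
python3 -m crank '[-0.4,0,0,0,0,0,1, -0.8,0,0,0,0,0,1, -0.9,0,0,0,0,0,1, -0.9,0,0.3,0,0,0,1, -0.6,0,0.6,-0.3,0,0,1, 0,0,0.8,-0.3,0,0,1, 0,0,0.8,-0.4,0,0,1, 0,0,0.8,-0.4,0,0,1, 0,0,0.8,-0.4,0,0,1, 0,0,0.8,-0.4,0,0,1, 0,0,0.8,-0.4,0,0,1, 0,0.1,0.8,-0.4,0,0,1]' 30;python3 -m crank '[0,0.1,0.8,-0.5,0,0,1, 0,0.1,0.8,-0.3,0,0,1, 0,0.1,0.8,0,0,0,1, 0,0.1,0.8,0,0,0,1, 0,0.1,0.8,0,0,0,1, 0,0,0.4,0,0,0,1, 0,0,0.2,0,0,0,1, 0,0,0,0,0,0,1, 0,0,0,0,0,0,1]' 30; python3 -c "
from h import *
to((.5105,.3060,.18),0)"
```

```text
t: 29.7
position: [0.5677, 0.0459, 0.234]
ee_rot: [32.4, 90.0, 121.6]
contact_force: [1.2, 0.3, -5.7]
gripper_width: 0.729
t: 30.6
position: [0.5438, 0.2735, 0.2338]
ee_rot: [125.3, 89.9, -144.7]
contact_force: [0.2, -0.4, -5.5]
gripper_width: 0.732
t 30.6 pos [0.5438 0.2735 0.2338] F [ 0.2 -0.4 -5.5] w 0.732 tool y heading 179.98 x axis [-0.001 -0.001 -1.   ] j [ 45.  15.  -9.  -0. -66. -45.]
  shift units [1.076 0.665 0.65 ] world mm [-33.3  32.5 -53.8]
  turn about tool x for jaw: -0.02 (half-turn alt 179.98)
```

```bash
python3 -m crank '[0,0.33,0.33,0,0,0,1, 0,0.33,0.32,0,0,0,1, 0.3,0,0,0,0,0,1, 0.3,0,0,0,0,0,1, 0.25,0,0,0,0,0,1, 0.12,0,0,0,0,0,1, 0,0,0,0,0,0,1,0,0,0,0,0,0,1,0,0,0,0,0,0,1]' 30; python3 -c "
from h import *
to((.5105,.3060,.160),0)"
```

```text
t: 31.5
position: [0.5115, 0.307, 0.1864]
ee_rot: [-50.8, 89.9, 39.2]
contact_force: [0.8, -0.2, -4.5]
gripper_width: 0.731
t 31.5 pos [0.5115 0.307  0.1864] F [ 0.8 -0.2 -4.5] w 0.731 tool y heading 179.99 x axis [ 0.001  0.001 -1.   ] j [ 50.  16. -14.   0. -60. -50.]
  shift units [ 0.527  0.021 -0.02 ] world mm [ -1.   -1.  -26.4]
  turn about tool x for jaw: -0.01 (half-turn alt 179.99)
```

```bash
python3 -m crank '[0.15,0.02,-0.02,0,0,0,1, 0.15,0,0,0,0,0,1, 0.12,0,0,0,0,0,1, 0,0,0,0,0,0,1]' 30; python3 -m crank '[0.06,0,0,0,0,0,1, 0,0,0,0,0,0,1]' 30;  python3 -m crank '[0.04,0,0,0,0,0,1, 0,0,0,0,0,0,1]' 30
```

```text
t: 31.9
position: [0.5094, 0.3053, 0.1631]
ee_rot: [132.3, 89.9, -137.7]
contact_force: [0.1, 0.3, -3.9]
gripper_width: 0.728
t: 32.1
position: [0.51, 0.3058, 0.1612]
ee_rot: [136.9, 90.0, -133.1]
contact_force: [-0.7, 0.1, -4.6]
gripper_width: 0.73
t: 32.3
position: [0.51, 0.3058, 0.1595]
ee_rot: [94.7, 90.0, -175.3]
contact_force: [-0.7, -0.4, -4.6]
gripper_width: 0.731
```

```bash
python3 -m crank '[0.03,0,0,0,0,0,1, 0,0,0,0,0,0,1]' 30; python3 -m crank '[0.02,0,0,0,0,0,1, 0,0,0,0,0,0,1]' 30;  python3 -m crank '[0.02,0,0,0,0,0,1, 0,0,0,0,0,0,1]' 30
```

```text
t: 32.5
position: [0.51, 0.3058, 0.1579]
ee_rot: [107.7, 90.0, -162.3]
contact_force: [0.0, -0.0, -5.5]
gripper_width: 0.729
t: 32.7
position: [0.5101, 0.306, 0.1573]
ee_rot: [-52.6, 90.0, 37.4]
contact_force: [0.0, 0.2, -4.2]
gripper_width: 0.726
t: 32.9
position: [0.5104, 0.3063, 0.1569]
ee_rot: [-48.1, 89.9, 41.9]
contact_force: [-2.3, 0.8, 3.5]
gripper_width: 0.724
```

```bash
python3 -m crank '[0.01,0,0,0,0,0,1, 0,0,0,0,0,0,1]' 30; python3 -m crank '[0,0,0,0,0,0,0.4, 0,0,0,0,0,0,0, 0,0,0,0,0,0,-1, 0,0,0,0,0,0,-1, 0,0,0,0,0,0,-1, -0.3,0,0,0,0,0,-1, -0.6,0,0,0,0,0,-1, -0.8,0,0,0,0,0,-1, 0,0,-0.5,0,0,0,-1, 0,0,-0.8,0,0,0,-1, 0,0.2,-0.8,0,0,0,-1, 0,0.2,-0.8,0,0,0,-1]' 30;  python3 -m crank '[0,0.2,-0.8,0,0,0,-1, 0,0.2,-0.8,0,0,0,-1, 0,0.1,-0.8,0,0,0,-1, 0,0,0,0,0,0,-1, 0,0,0,0,0,0,-1]' 30
python3 - <<'E'
from h import *
to((.449,-.045,.15));t=cam("top");s=cam("scene")
crop(t,140,165,370,255,3.4,'pics/d1.png');crop(s,230,130,390,260,3.4,'pics/d2.png')
a=cv2.imread('pics/d1.png');b=cv2.imread('pics/d2.png');b=cv2.resize(b,None,fx=.65,fy=.65);o=np.zeros((a.shape[0]+b.shape[0],a.shape[1],3),np.uint8);o[:a.shape[0]]=a;o[a.shape[0]:,:b.shape[1]]=b;cv2.imwrite('pics/d.png',o)
E
```

```text
t: 33.1
position: [0.5105, 0.3065, 0.1568]
ee_rot: [-47.1, 89.9, 42.9]
contact_force: [-3.1, -0.2, 7.7]
gripper_width: 0.728
t: 34.3
position: [0.4896, 0.1592, 0.2402]
ee_rot: [-174.5, 90.0, -84.5]
contact_force: [0.2, -0.2, 0.4]
gripper_width: 1.002
t: 34.8
position: [0.465, 0.0399, 0.2408]
ee_rot: [-69.5, 89.9, 20.4]
contact_force: [0.8, 0.7, 0.4]
gripper_width: 1.0
t 34.8 pos [0.465  0.0399 0.2408] F [0.8 0.7 0.4] w 1.000 tool y heading 179.88 x axis [ 0.001  0.    -1.   ] j [ 29.   1. -25.   0. -64. -29.]
  shift units [ 1.815  0.319 -1.699] world mm [-16.  -84.9 -90.8]
```

View pics/d.png

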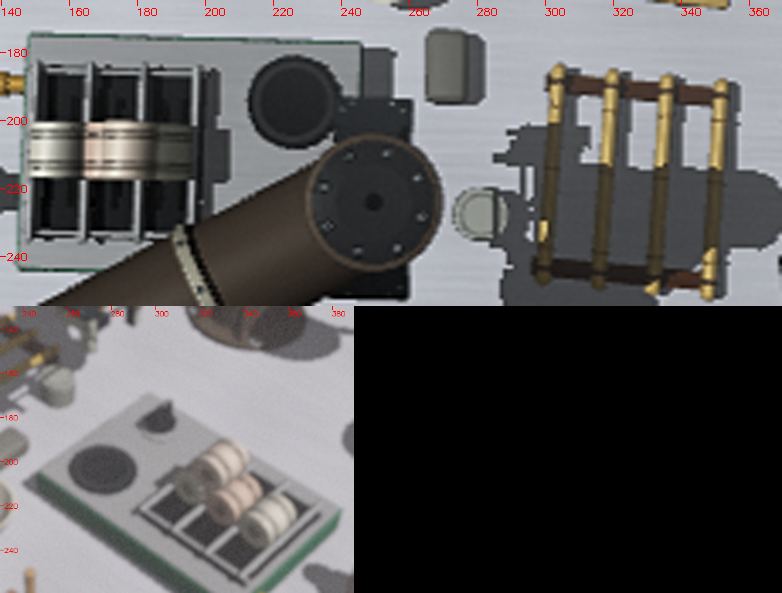

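Run:
```python
from h import *
t=cam("top");s=cam("scene")
T=np.array([281.0,227.4]);S=np.array([255.7,164.7])
print(plane(t,T,.052),tri(t,T,s,S)) 
to(list(plane(t,T,.045)[:2])+[.11],0)
crop(t,262,215,300,242,10,'pics/t1.png',5);crop(s,240,150,275,180,10,'pics/t2.png',5)
a=cv2.imread('pics/t1.png');b=cv2.imread('pics/t2.png');o=np.zeros((300,740,3),np.uint8);o[:270,:380]=a;o[:,390:]=b;cv2.imwrite('pics/t.png',o)
```

```text
[ 0.44641632 -0.09241428  0.052     ] (array([ 0.44573353, -0.09347669,  0.03571999]), [np.float64(0.14816243631105866), np.float64(0.15174660715748578)])
t 35.0 pos [0.4653 0.0416 0.2404] F [-0.  -0.1 -0.1] w 1.000 tool y heading -179.95 x axis [-0. -0. -1.] j [ 29.   1. -25.  -0. -64. -29.]
  shift units [ 2.608  0.382 -2.693] world mm [ -19.  -134.7 -130.4]
  turn about tool x for jaw: 0.05 (half-turn alt -179.95)
```

View pics/t.png

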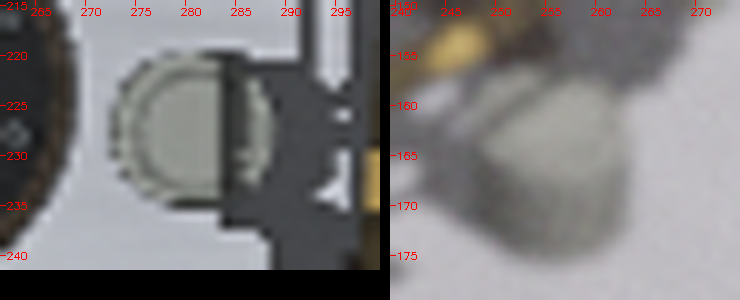

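```bash
python3 -m crank '[0.4,0.1,-0.6,0,0,0,-1, 0.4,0.1,-0.6,0,0,0,-1, 0.5,0.1,-0.7,0,0,0,-1, 0.6,0.08,-0.6,0,0,0,-1, 0.5,0,-0.18,0,0,0,-1, 0,0,0,0,0,0,-1, 0,0,0,0,0,0,-1]' 20;python3 -c "
from h import *
to((.446,-.092,.03),0)"
```

```text
t: 35.7
position: [0.4465, -0.0927, 0.1207]
ee_rot: [121.2, 89.9, -148.8]
contact_force: [0.4, -0.3, 1.0]
gripper_width: 1.0
t 35.7 pos [ 0.4465 -0.0927  0.1207] F [ 0.4 -0.3  1. ] w 1.000 tool y heading -179.96 x axis [-0.001 -0.001 -1.   ] j [ 13.   7. -36.   0. -47. -13.]
  shift units [1.814 0.008 0.015] world mm [ -0.5   0.7 -90.7]
  turn about tool x for jaw: 0.04 (half-turn alt -179.96)
```

```bash
python3 -m crank '[0.4,0,0,0,0,0,-1, 0.5,0,0,0,0,0,-1, 0.5,0,0,0,0,0,-1, 0.25,0,0,0,0,0,-1, 0.12,0,0,0,0,0,-1, 0,0,0,0,0,0,0, 0,0,0,0,0,0,0.3, 0,0,0,0,0,0,0.6, 0,0,0,0,0,0,1, 0,0,0,0,0,0,1, 0,0,0,0,0,0,1]' 20;python3 -c "
from h import *
to((.574,.1305,.20),0)"
```

```text
t: 36.8
position: [0.4466, -0.093, 0.0329]
ee_rot: [-78.1, 89.9, 11.9]
contact_force: [-2.1, 2.7, 6.8]
gripper_width: 0.728
t 36.8 pos [ 0.4466 -0.093   0.0329] F [-2.1  2.7  6.8] w 0.728 tool y heading -179.99 x axis [ 0.001  0.    -1.   ] j [ 13.  15. -41.   0. -33. -13.]
  shift units [-3.336 -2.554  4.47 ] world mm [127.4 223.5 167.1]
  turn about tool x for jaw: 0.01 (half-turn alt -179.99)
```

```bash
python3 -m crank '[-0.4,0,0,0,0,0,1, -0.7,0,0,0,0,0,1, -0.8,0,0,0,0,0,1, -0.6,-0.1,0.2,0,0,0,1, -0.2,-0.4,0.5,0,0,0,1, 0,-0.5,0.7,0,0,0,1, 0,-0.5,0.8,0,0,0,1, 0,-0.5,0.8,0,0,0,1, 0,-0.4,0.8,0,0,0,1, 0,-0.14,0.6,0,0,0,1, 0,0,0,0,0,0,1, 0,0,0,0,0,0,1]' 20;python3 -c "
from h import *
to((.574,.131,.115),0)"
```

```text
t: 38.0
position: [0.5726, 0.1273, 0.1665]
ee_rot: [110.0, 89.9, -159.9]
contact_force: [0.2, -0.9, -1.9]
gripper_width: 0.726
t 38.0 pos [0.5726 0.1273 0.1665] F [ 0.2 -0.9 -1.9] w 0.726 tool y heading -179.95 x axis [-0.001 -0.    -1.   ] j [ 32.  16. -17.  -0. -57. -32.]
  shift units [ 1.031 -0.03   0.075] world mm [  1.4   3.7 -51.5]
  turn about tool x for jaw: 0.05 (half-turn alt -179.95)
```

```bash
python3 -m crank '[0.3,-0.02,0.06,0,0,0,1, 0.3,0,0,0,0,0,1, 0.3,0,0,0,0,0,1, 0.17,0,0,0,0,0,1, 0.08,0,0,0,0,0,1, 0.04,0,0,0,0,0,1, 0,0,0,0,0,0,1]' 20;python3 -m crank '[0.05,0,0,0,0,0,1, 0,0,0,0,0,0,1]';python3 -m crank '[0.03,0,0,0,0,0,1, 0,0,0,0,0,0,1]'
```

```text
t: 38.7
position: [0.5742, 0.1296, 0.1079]
ee_rot: [-68.3, 90.0, 21.7]
contact_force: [0.2, 0.1, -2.1]
gripper_width: 0.726
t: 38.9
position: [0.5741, 0.1299, 0.1052]
ee_rot: [-52.1, 90.0, 37.9]
contact_force: [-0.2, -0.1, -1.6]
gripper_width: 0.729
t: 39.1
position: [0.574, 0.1299, 0.1035]
ee_rot: [0.2, 90.0, 90.2]
contact_force: [-0.0, -0.3, -0.8]
gripper_width: 0.728
```

```bash
python3 -m crank '[0.03,0,0,0,0,0,1, 0,0,0,0,0,0,1]';python3 -m crank '[0.02,0,0,0,0,0,1, 0,0,0,0,0,0,1]';python3 -m crank '[0.02,0,0,0,0,0,1, 0,0,0,0,0,0,1]'
```

```text
t: 39.3
position: [0.5739, 0.1298, 0.1019]
ee_rot: [109.3, 90.0, -160.8]
contact_force: [0.5, -0.5, -1.5]
gripper_width: 0.726
t: 39.5
position: [0.5741, 0.1299, 0.101]
ee_rot: [-95.8, 90.0, -5.8]
contact_force: [-0.2, 0.5, -0.6]
gripper_width: 0.727
t: 39.7
position: [0.5741, 0.1299, 0.101]
ee_rot: [-87.8, 90.0, 2.2]
contact_force: [-3.1, 0.2, 7.1]
gripper_width: 0.728
```

```bash
python3 -m crank '[0,0,0,0,0,0,0.4, 0,0,0,0,0,0,0, 0,0,0,0,0,0,-1, 0,0,0,0,0,0,-1, 0,0,0,0,0,0,-1, -0.3,0,0,0,0,0,-1, -0.7,0,0,0,0,0,-1, -0.8,0,0,0,0,0,-1, -0.8,0,0,0,0,0,-1, 0,0.7,0,0,0,0,-1, 0,0.7,0,0,0,0,-1, 0,0.7,0,0,0,0,-1]' 20; python3 -m crank '[0,0.6,0,8.2,0,0,-1, 0,0,0,8.2,0,0,-1, 0,0,0,8.2,0,0,-1, 0,0,0,8.2,0,0,-1, 0,0,0,8.2,0,0,-1, 0,0,0,8.2,0,0,-1, 0,0,0,8.2,0,0,-1, 0,0,0,8.2,0,0,-1, 0,0,0,8.2,0,0,-1, 0,0,0,8.2,0,0,-1, 0,0,0,8,0,0,-1, 0,0,0,0,0,0,-1]'
python3 - <<'E'
from h import *
to((.4345,.132,.15),90);s=cam("scene");t=cam("top")
crop(s,245,150,345,235,7,'pics/e.png',10); cv2.imwrite('pics/e_top.png',t["color"][:,:,::-1])
E
```

```text
t: 40.9
position: [0.4679, 0.1296, 0.2299]
ee_rot: [4.7, 90.0, 94.7]
contact_force: [-0.2, 1.4, -0.1]
gripper_width: 0.999
t: 42.1
position: [0.439, 0.1298, 0.23]
ee_rot: [118.7, 90.0, 118.6]
contact_force: [-0.0, 0.5, 0.4]
gripper_width: 1.004
t 42.1 pos [0.439  0.1298 0.23  ] F [-0.   0.5  0.4] w 1.004 tool y heading 89.87 x axis [-0.  0. -1.] j [  41.    0.  -27.   -0.  -63. -131.]
  shift units [ 1.6    0.044 -0.09 ] world mm [ -4.5   2.2 -80. ]
  turn about tool x for jaw: -0.13 (half-turn alt 179.87)
```

View pics/e.png

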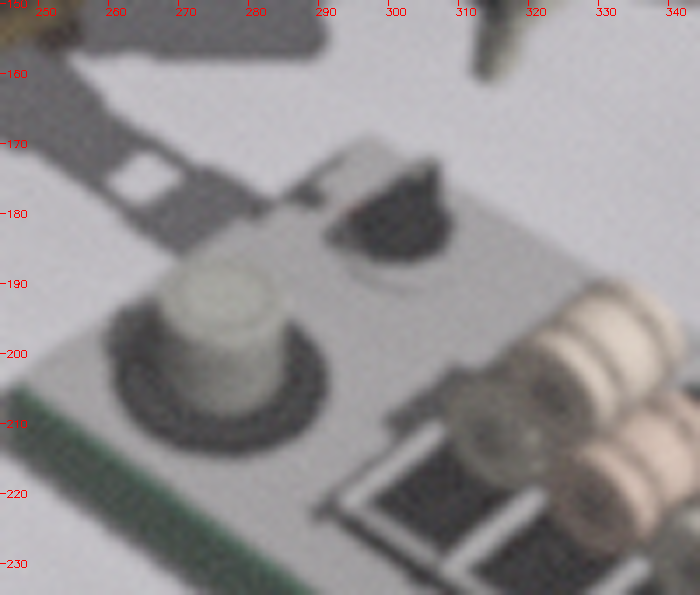

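Run:
```python
from h import *
s=cam("scene");t=cam("top")
print("skirt top",plane(t,(224.4,230),.083)); 
print("knob bar tri",[tri(t,np.array(a),s,np.array(b)) for a,b in[((224.3,235.7),(306,172.5))]])
for dx in(-.025,0,.025): print(dx,proj(s,(.4345+dx,.132,.111)),proj(t,(.4345+dx,.132,.111)))
to((.4345,.132,.13),90)
```

```text
skirt top [0.43228343 0.1324205  0.083     ]
knob bar tri [(array([0.41161881, 0.13015099, 0.11014757]), [np.float64(0.146435254667372), np.float64(0.15349383224828936)])]
-0.025 [306.93385566 172.2871059 ] [223.90490044 236.16444242]
0 [302.53088428 175.50314472] [224.07876643 229.61903861]
0.025 [298.059819   178.76892099] [224.25213335 223.09242291]
t 42.3 pos [0.439  0.1298 0.2301] F [-0.   0.5 -0.3] w 0.997 tool y heading 90.18 x axis [ 0.  0. -1.] j [  41.    0.  -27.    0.  -63. -131.]
  shift units [ 2.001  0.044 -0.09 ] world mm [  -4.5    2.2 -100.1]
  turn about tool x for jaw: 0.18 (half-turn alt -179.82)
```

```bash
python3 -m crank '[0.4,0.04,-0.09,0,0,0,-1, 0.6,0,0,0,0,0,-1, 0.6,0,0,0,0,0,-1, 0.4,0,0,0,0,0,-1, 0.3,0,0,0,0,0,-1, 0.1,0,0,0,0,0,-1, 0,0,0,0,0,0,-0.4, 0,0,0,0,0,0,-0.2, 0,0,0,0,0,0,0]' 40; python3 -c "
from h import *
to((.4345,.1315,.104),90)"
```

```text
t: 43.2
position: [0.435, 0.1322, 0.1109]
ee_rot: [36.6, 89.9, 36.6]
contact_force: [-0.9, 0.1, -0.9]
gripper_width: 0.785
t 43.2 pos [0.435  0.1322 0.1109] F [-0.9  0.1 -0.9] w 0.785 tool y heading 90.03 x axis [ 0.001  0.001 -1.   ] j [  42.    8.  -37.    0.  -45. -132.]
  shift units [ 0.139 -0.014 -0.011] world mm [-0.5 -0.7 -6.9]
  turn about tool x for jaw: 0.03 (half-turn alt -179.97)
```

```bash
python3 -m crank '[0.1,-0.01,-0.01,0,0,0,0.2, 0,0,0,0,0,0,0.4, 0,0,0,0,0,0,0.6, 0,0,0,0,0,0,0.7, 0,0,0,0,0,0,0.8, 0,0,0,0,0,0,1, 0,0,0,0,0,0,1, 0,0,0,0,0,0,1]' 40; python3 -c "
from h import *
to((.4345,.1315,.104),90)"
```

```text
t: 44.0
position: [0.4344, 0.1322, 0.1052]
ee_rot: [59.4, 89.9, 59.4]
contact_force: [0.1, 3.7, -1.7]
gripper_width: 0.159
t 44.0 pos [0.4344 0.1322 0.1052] F [ 0.1  3.7 -1.7] w 0.159 tool y heading 90.00 x axis [ 0.001  0.001 -1.   ] j [  42.    8.  -37.   -0.  -45. -132.]
  shift units [ 0.024 -0.013  0.002] world mm [ 0.1 -0.7 -1.2]
  turn about tool x for jaw: -0.00 (half-turn alt 180.00)
```

```bash
python3 -m crank '[0.05,0,0,0,0,0,1, 0.05,0,0,0,0,0,1, 0.05,0,0,0,0,0,1, 0,0,0,0,0,0,1]' 40;python3 -m crank '[0.03,0,0,0,0,0,1, 0,0,0,0,0,0,1]'
```

```text
t: 44.4
position: [0.4345, 0.1322, 0.098]
ee_rot: [46.0, 89.9, 46.1]
contact_force: [-2.7, 5.2, 7.9]
gripper_width: 0.158
t: 44.6
position: [0.4346, 0.1322, 0.097]
ee_rot: [43.4, 89.9, 43.4]
contact_force: [-4.7, 4.6, 11.1]
gripper_width: 0.156
```

```bash
python3 -m crank '[0.02,0,0,-4,0,0,1, 0,0,0,-8,0,0,1, 0,0,0,-8,0,0,1, 0,0,0,-8,0,0,1, 0,0,0,-8,0,0,1, 0,0,0,0,0,0,1]' 40;python3 -c "
from h import *
to((.4345,.1315,.104),90);print(env.sense()['torque'])"
```

```text
t: 45.2
position: [0.4346, 0.1326, 0.0969]
ee_rot: [10.7, 89.8, 47.0]
contact_force: [-11.1, 5.9, 22.6]
gripper_width: 0.156
t 45.2 pos [0.4346 0.1326 0.0969] F [-11.1   5.9  22.6] w 0.156 tool y heading 126.33 x axis [ 0.002  0.002 -1.   ] j [ 42.   9. -38.  -0. -43. -96.]
  shift units [-0.142 -0.016 -0.015] world mm [-0.1 -1.1  7.1]
  turn about tool x for jaw: 36.33 (half-turn alt -143.67)
[ 2.43839312  4.22987238 -0.00466729]
```

```bash
python3 -m crank '[-0.02,0,0,-8,0,0,1, 0,0,0,-8,0,0,1, 0,0,0,-8,0,0,1, 0,0,0,-8,0,0,1, 0,0,0,-8,0,0,1, 0,0,0,-5,0,0,1, 0,0,0,0,0,0,1]' 40;python3 -c "
from h import *
to((.4345,.1315,.104),90);print(env.sense()['torque'])"
```

```text
t: 45.9
position: [0.4342, 0.1327, 0.097]
ee_rot: [-15.2, 89.9, 65.9]
contact_force: [-9.2, 8.2, 14.4]
gripper_width: 0.157
t 45.9 pos [0.4342 0.1327 0.097 ] F [-9.2  8.2 14.4] w 0.157 tool y heading 171.19 x axis [ 0.001  0.002 -1.   ] j [ 42.   9. -38.  -0. -43. -51.]
  shift units [-0.14  -0.01  -0.022] world mm [ 0.3 -1.2  7. ]
  turn about tool x for jaw: 81.19 (half-turn alt -98.81)
[3.29246677 3.67515399 0.02548647]
```

```bash
for i in 1; do python3 -m crank '[0,0,0,-2,0,0,1, 0,0,0,0,0,0,1]' 40; python3 -c "
from h import *
to();print(env.sense()['torque'])"; python3 -m crank '[0,0,0,-2,0,0,1, 0,0,0,0,0,0,1]' 40; python3 -c "
from h import *
to();print(env.sense()['torque'])"; done
```

```text
t: 46.1
position: [0.4342, 0.1327, 0.097]
ee_rot: [-16.0, 89.9, 67.0]
contact_force: [-9.7, 7.0, 14.3]
gripper_width: 0.152
t 46.1 pos [0.4342 0.1327 0.097 ] F [-9.7  7.  14.3] w 0.152 tool y heading 173.06 x axis [ 0.001  0.002 -1.   ] j [ 42.   9. -38.  -0. -43. -49.]
[ 3.32135903  3.67127498 -0.08173059]
t: 46.3
position: [0.4342, 0.1327, 0.097]
ee_rot: [-16.0, 89.8, 69.0]
contact_force: [-9.3, 8.9, 13.1]
gripper_width: 0.164
t 46.3 pos [0.4342 0.1327 0.097 ] F [-9.3  8.9 13.1] w 0.164 tool y heading 175.00 x axis [ 0.001  0.003 -1.   ] j [ 42.   9. -38.  -0. -43. -47.]
[ 3.27152548  3.60881417 -0.62675006]
```

```bash
python3 -m crank '[-0.05,0,0,1,0,0,1, -0.05,0,0,0,0,0,1, -0.06,0,0,0,0,0,1, 0,0,0,0,0,0,1]' 40; python3 -c "
from h import *
to();print(env.sense()['torque'])"; python3 -m crank '[0,0,0,0,0,0,0.5, 0,0,0,0,0,0,0.4, -0.05,0,0,0,0,0,0.3, -0.1,0,0,0,0,0,0, -0.3,0,0,0,0,0,0, -0.5,0,0,0,0,0,0, -0.8,0,0,0,0,0,-0.3, -0.8,0,0,0,0,0,-1, 0,0.2,-0.8,0,0,0,-1, 0,0.2,-0.8,0,0,0,-1, 0,0.2,-0.8,0,0,0,-1, 0,0.2,-0.8,0,0,0,-1]' 40;  python3 -m crank '[0,0,-0.8,0,0,0,-1, 0,0,-0.8,0,0,0,-1, 0,0,-0.8,0,0,0,-1, 0,0,-0.8,0,0,0,-1, 0,0,0,0,0,0,-1]'
python3 - <<'E'
from h import *
to();s=cam("scene");t=cam("top")
crop(t,140,165,300,255,4.9,'pics/f1.png');crop(s,225,130,395,260,2.5,'pics/f2.png')
a=cv2.imread('pics/f1.png');a=cv2.resize(a,None,fx=.75,fy=.75);b=cv2.imread('pics/f2.png');b=b[:600-a.shape[0]];k=cv2.resize(t["color"][215:245,212:242,::-1],(260,260),interpolation=cv2.INTER_CUBIC)
o=np.zeros((600,800,3),np.uint8);o[:a.shape[0],:a.shape[1]]=a;o[a.shape[0]:a.shape[0]+b.shape[0],:b.shape[1]]=b;o[335:595,500:760]=k;cv2.imwrite('pics/f.png',o)
E
```

```text
t: 46.7
position: [0.4341, 0.1326, 0.1046]
ee_rot: [-10.4, 89.8, 73.5]
contact_force: [-5.0, 8.1, 5.2]
gripper_width: 0.157
t 46.7 pos [0.4341 0.1326 0.1046] F [-5.   8.1  5.2] w 0.157 tool y heading 173.94 x axis [ 0.001  0.003 -1.   ] j [ 42.   8. -37.  -0. -44. -48.]
[ 3.31915365  2.36501859 -0.40144916]
t: 47.9
position: [0.3766, -0.025, 0.232]
ee_rot: [-72.9, 90.0, 11.1]
contact_force: [0.5, -0.5, 0.6]
gripper_width: 0.967
t: 48.4
position: [0.3595, -0.1864, 0.2317]
ee_rot: [136.7, 89.9, -139.6]
contact_force: [-1.1, 0.5, 0.1]
gripper_width: 0.995
t 48.4 pos [ 0.3595 -0.1864  0.2317] F [-1.1  0.5  0.1] w 0.995 tool y heading 173.68 x axis [-0.001 -0.001 -1.   ] j [  1.  -6. -32.   0. -64.  -7.]
```

View pics/f.png

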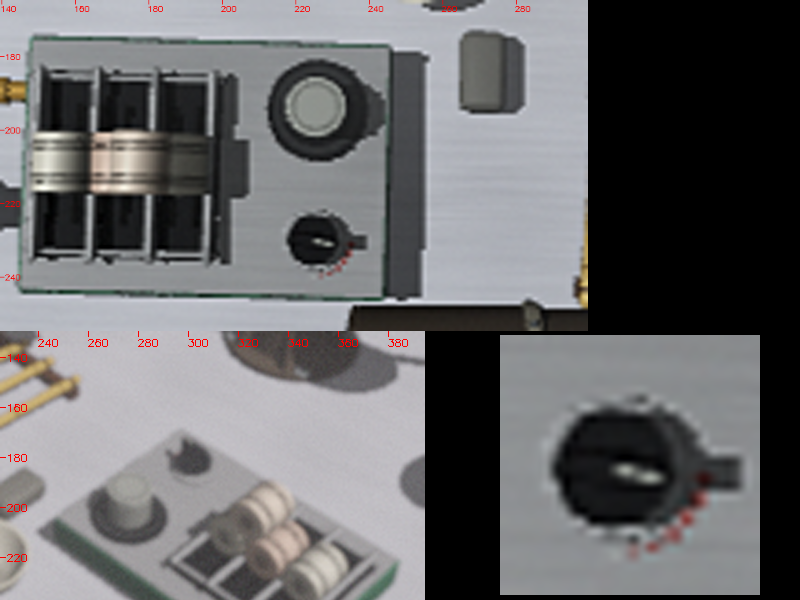

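```bash
python3 -m crank '[0,0,0,0,0,0,-1, 0,0,0,0,0,0,-1]'; python3 -c "
from station import env
print(env.sign_off())"
```

```text
t: 48.7
position: [0.361, -0.1819, 0.2317]
ee_rot: [-73.3, 90.0, 10.8]
contact_force: [-0.9, 0.7, 0.1]
gripper_width: 0.998
the job is handed in; nothing more can be done
None
```

The warmer is loaded and lit, and the job was handed in at 48.7 s of the 210 s allowed.

- **Drums:** There were four drums on the bamboo rack. Three lie in the troughs and the fourth is saddled between the middle drum and the one nearest the wax plate. I lowered each one until the wrist felt contact before letting go.
- **Tin:** It had been knocked about 47 mm aside during the run. I found it again in the pictures and stood it on the wax plate.
- **Knob:** After everything was loaded I pushed it in about 8 mm and turned it anticlockwise until the end-stop torque came up, at 83 to 85° of tool turn. I then let it rise in the grip before releasing it.

**Last checks:** The last pictures show the pyramid lying square and centred on the rods, the tin well inside the plate's rim, and the pointer at about 83°. The bystander things near the warmer looked unmoved, and the robot was clear of everything. The other bystanders were outside the last pictures and I did not look at them again, though the arm never worked near them.

No check failed. These small points disagreed or were not measured directly:
- **Rack position:** The estimates of the rod rack's position differed by 1–2 mm. I settled this by feel, with sideways shifts of 1 to 2.5 mm as the three trough drums seated.
- **Knob spring-out:** I saw this only from the tool following the knob up and from the pictures, since the push joint could not be read.

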